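# Set the lot dial to the sample cup and confirm

## Task

Look which cup stands in the yellow frame, and with a fingertip push the arm of the lot dial round until its yellow tip points into the field of that cup's colour, and leave it at rest there. Then press the confirm button fully down and let it come back up; do not press it while the dial points anywhere else. Leave the cups and everything else standing where they are, and grasp nothing.

Things in the scene. Friction and masses are not known exactly. Their poses are not given: they have to be found in the camera images.
- dial: fixed round grey dial on the worktop, 270 across, 20 high, dark face with four coloured arcs (fields), each 31 degrees wide, 84 to 120 from the centre. Origin: centre of its underside, z up; its -x axis is its front, roughly toward the robot, where a 69 degree stretch has no field. Seen by the robot, white then red lie to the left of the front, mint green then blue to the right
- dial_pivot (a point): the dial's centre on its face, 20 above the worktop; the pointer's vertical pivot runs through it
- pointer (a joint): angle of the arm, rad. 0: along the dial's own -x axis; positive is counter-clockwise from above (tip goes from the front toward the dial's -y, the robot's right). Stops at +-2.2. Field centres: red -1.745, white -0.873, mint 0.873, blue 1.745, each 0.27 to either side. Starts between -0.38 and 0.38. Light friction (0.08 N m, about 1 N on the arm), stays where left; no spring or detents
- pointer_tip (a point): point in the yellow tip of the pointer arm, 105 from the pivot, 40 above the worktop. The arm is a straight black bar 12 wide with a yellow line on top and upright sides, 28 to 52 above the worktop (8 clear of the dial's face), reaching 95 from the pivot; then the tip, 6 wide, to 114. Black hub round the pivot: radius 18, up to 58 above the worktop
- field_red (a point): centre of the red field on the dial's face, 105 from the pivot and 21 above the worktop
- field_blue (a point): centre of the blue field on the dial's face, 105 from the pivot and 21 above the worktop
- field_mint (a point): centre of the mint field on the dial's face, 105 from the pivot and 21 above the worktop
- field_white (a point): centre of the white field on the dial's face, 105 from the pivot and 21 above the worktop
- confirm (a joint): travel of the confirm button, m: 0 released, 0.006 fully down (about 5 N); it springs back by itself
- confirm_top (a point): centre of the top of the confirm button, 22 above the worktop at rest: round orange button 36 across on a round grey housing 52 across and 12 high, fixed to the worktop to the right of the dial; pressed straight down
- frame: low square yellow frame fixed flat on the worktop left of the dial, 160 x 160 outside, 136 x 136 inside, 10 high, open in the middle; the sample cup stands inside it. Origin at its centre on the worktop
- cup_red: red cup (white inside) with one side handle, about 72 x 94 (over the handle) x 55 high; origin at the centre of its underside, z up. One of the four cups, drawn at random, stands inside the yellow frame as the sample; the other three stand along the back of the worktop
- cup_blue: blue cup (white inside) with one side handle, about 72 x 94 (over the handle) x 55 high; origin at the centre of its underside, z up. One of the four cups, drawn at random, stands inside the yellow frame as the sample; the other three stand along the back of the worktop
- cup_mint: mint green cup (white inside) with one side handle, about 72 x 94 (over the handle) x 55 high; origin at the centre of its underside, z up. One of the four cups, drawn at random, stands inside the yellow frame as the sample; the other three stand along the back of the worktop
- cup_white: white cup (white inside) with one side handle, about 72 x 94 (over the handle) x 55 high; origin at the centre of its underside, z up. One of the four cups, drawn at random, stands inside the yellow frame as the sample; the other three stand along the back of the worktop
- ramekin: loose white ramekin, 68 across, 36 high; origin at the centre of its underside. To be left alone
- tape_roll: loose brown roll of packing tape lying flat, 79 across, 37 high; origin at the centre of its underside. To be left alone
- shaker: loose glass shaker with a metal top, 27 across, 74 high, standing; origin at the centre of its underside. To be left alone

How it is judged (in metres and radians):
On the way, in this order (a step that is already met when the one before it is completed fails the run):
1. the pointer stands still in the field of the sample cup's colour (((horizontal distance between cup_red and frame below 0.05 m and horizontal distance between pointer_tip and field_red below 0.029 m) or (horizontal distance between cup_blue and frame below 0.05 m and horizontal distance between pointer_tip and field_blue below 0.029 m) or (horizontal distance between cup_mint and frame below 0.05 m and horizontal distance between pointer_tip and field_mint below 0.029 m) or (horizontal distance between cup_white and frame below 0.05 m and horizontal distance between pointer_tip and field_white below 0.029 m)) and velocity of joint pointer between -0.05 and 0.05 rad/s), for 0.3 s.
2. the confirm button is pressed down with the pointer there (((horizontal distance between cup_red and frame below 0.05 m and horizontal distance between pointer_tip and field_red below 0.029 m) or (horizontal distance between cup_blue and frame below 0.05 m and horizontal distance between pointer_tip and field_blue below 0.029 m) or (horizontal distance between cup_mint and frame below 0.05 m and horizontal distance between pointer_tip and field_mint below 0.029 m) or (horizontal distance between cup_white and frame below 0.05 m and horizontal distance between pointer_tip and field_white below 0.029 m)) and value of joint confirm above 0.0045 m).
At the end, for the whole second after the job is handed in: the pointer's tip is within 29 mm (about 16 degrees) of the centre of the field whose colour is that of the cup in the yellow frame, at rest; the button has come back up (below 2 mm); all cups and the other loose things are within 20 mm of where they stood (all of step 1 and value of joint confirm below 0.002 m and distance of each of cup_red, cup_blue, cup_mint, cup_white, ramekin, tape_roll, shaker from where it was at the start of the episode below 0.02 m); the robot touches nothing.
It fails at once if the confirm button is pressed while the pointer is not in the right field (value of joint confirm above 0.003 m and not ((horizontal distance between cup_red and frame below 0.05 m and horizontal distance between pointer_tip and field_red below 0.029 m) or (horizontal distance between cup_blue and frame below 0.05 m and horizontal distance between pointer_tip and field_blue below 0.029 m) or (horizontal distance between cup_mint and frame below 0.05 m and horizontal distance between pointer_tip and field_mint below 0.029 m) or (horizontal distance between cup_white and frame below 0.05 m and horizontal distance between pointer_tip and field_white below 0.029 m))).
It fails at once if a cup or another loose thing is shoved, lifted or carried (distance of any of cup_red, cup_blue, cup_mint, cup_white, ramekin, tape_roll, shaker from where it was at the start of the episode above 0.02 m).
It fails at once if a cup or another loose thing is tipped (angle between any of cup_red, cup_blue, cup_mint, cup_white, ramekin, tape_roll, shaker's own z axis and vertical above 0.3 rad).
It also fails if it takes over 54 s, if anything falls off the work surface, if the arm or the gripper's body presses on something with over 40 N, if the wrist force passes 120 N, or if a joint passes its speed limit or range.

## Robot

A 6-joint arm with a two-finger parallel gripper is mounted at the origin on a cart in front of the work surface, level with it; the furniture and walls round the work are solid. World frame = base frame: x ahead of the robot, y to its left, z up, the work surface at z = 0. Lengths are in m, angles in degrees, forces in N, time in s.
With the tool pointing down it reaches from about 0.375 to 0.9 m from the base axis. Payload 3.1 kg.
Tool frame: the origin (TCP) lies between the finger pads; the fingertips stand 11 mm ahead of it and the grasp point (between the pads) lies 8 mm behind it; x points along the fingers, y is the direction in which the jaws open and shut, and the axes are right-handed (so a half turn about x gives the same grasp; the last joint's range is limited). The gripper opens to 87 mm and grips with 3 to 60 N. Pads are 19 mm wide; open, the fingers measure 117 mm over their backs; the gripper's body (75 mm by 190 mm) begins 51 mm behind the grasp point.
Start: joints at [58.642, 30.224, 82.088, -0, 67.689, -10.227], TCP at [0.225, 0.583, 0.234] pointing down, gripper open.
Joint ranges: [-176.69, 176.69], [-43.24, 126.21], [12.49, 139.97], [-82, 262], [0, 151.66], [-163.58, 163.58]. Speed limits (degrees/s): [159.86, 159.86, 180, 180, 180, 180].

## Interface

Orientations are given as a 3x3 rotation matrix whose columns are the frame's x, y, z axes.
In Python, from rig import bot gives the robot as it stands.
- The arm moves only by the shell command python3 -m inch 'ROWS' [OPENING]. ROWS is a JSON object of lists of equal length, an entry for each row: "dp": the shift along the tool's x, y, z in mm, a list of three; "yaw": the turn about the tool's x in degrees. In form: {"dp": [[tx, ty, tz], ...], "yaw": [yaw, ...]}. A call has 1 to 20 rows; each row shifts and turns the commanded pose from where the row before left it, along the tool's axes as they then stand; what a row does not reach is not made up. A row lasts 1/12 s, in which the tool goes at most 41.7 mm and 7.16 degrees, less where a joint would pass 70% of its speed; a pose out of reach is approached as far as the arm can. A call is refused whole if a number of a shift passes 41.7 or a number of a turn 7.16, either way. A call with a gripper value outside its range is refused whole. OPENING is the finger opening in mm, from 0 to 87, set as the call begins (- or left out, the last holds). The fingers move at their own pace and stop on an object; the grip force is fixed at half the most. Time passes only in rows, so rows that do not move let the fingers close. It gives the time, the measured TCP pose, the force and the opening at its end, in the units of the state.
- bot.read_state(): the state, without advancing time (a new reading comes with each control period).
- bot.capture(name): name is "scene" or "top" or "wrist"; returns a dict with "color" (480x640x3 uint8, red, green, blue), "intrinsics" (3x3 intrinsics, pixels), "k1" (the pictures are not rectified: a ray, as slopes to the right and down, at radius r is drawn at 1 + k1 r^2 times it, then the intrinsics apply), "pose" (4x4, takes a point from camera to world coordinates). Camera axes: x right, y down, z forward; pixel columns grow to the right and rows downward; lengths in m; the calibration is good to about 2 mm. A picture is of the moment at which its call begins. There is no depth.
- bot.hand_in(): hands the job in, once; it reports no verdict.
The state is a dict: "time_s": time; "joint_positions": joint angles; "qvel": joint speeds; "tau": joint torques, N m; "position": TCP position; "tcp_rot": TCP orientation; "force": force on the tool from outside, world axes, zero at the start; "moment": the same for the moment, N m; "opening": opening from 0.0 (shut) to 1.0 (fully open).
Only numpy, scipy, OpenCV 4.12 (cv2) and the standard library are available. Lean on these libraries where they do the work, as an engineer would, in place of code of your own. Each camera call takes 0.05 s, during which the arm holds its last target.

## Working session

There is one attempt and no reset: what is moved stays moved. The work goes in short steps, Python scripts to look and compute and a shell command to move; the robot and the scene stay as the last step left them, time stands still between calls to the robot, and variables do not carry over. Pictures are saved under pics/ and viewed, and the job is handed in when it is done.

```bash
ls; mkdir -p pics
python3 - <<'E'
from rig import bot
import cv2,numpy as np
s=bot.read_state(); print(s)
for n in("scene","top"):
    c=bot.capture(n); cv2.imwrite(f"pics/{n}0.png",c["color"][:,:,::-1]); print(n,c["intrinsics"],c["k1"],c["pose"])
E
```

```text
pics
{'time_s': 0.0, 'joint_positions': array([ 5.86435786e+01,  3.02786794e+01,  8.21567013e+01, -2.33621945e-03,
        6.76872401e+01, -1.02280538e+01]), 'qvel': array([ 0.08658084, -0.0745615 , -0.04538854,  0.12341277, -0.06199455,
        0.01519167]), 'tau': array([ 9.42645529e-04, -4.40051830e+01, -1.76589489e+01,  6.33584079e-02,
        5.84103190e-02, -1.54108111e-04]), 'position': array([0.22490488, 0.5823767 , 0.23257292]), 'tcp_rot': array([[-1.08142831e-03,  3.60443057e-01,  9.32780592e-01],
       [-1.84718941e-03,  9.32778826e-01, -3.60444516e-01],
       [-9.99997709e-01, -2.11281733e-03, -3.42926835e-04]]), 'force': array([ 0.47211541, -0.42778131,  1.43762407]), 'moment': array([ 0.06692684, -0.00168789,  0.02409348]), 'opening': 0.9974706893971742}
scene [[503.85234618   0.         324.60179816]
 [  0.         503.85234618 246.49439356]
 [  0.           0.           1.        ]] -0.03231715750381938 [[ 0.66563593 -0.44365025  0.60008604 -0.20197704]
 [-0.74607694 -0.37700411  0.54885071 -0.68449726]
 [-0.01726285 -0.81304512 -0.5819447   0.77999597]
 [ 0.          0.          0.          1.        ]]
top [[610.04816515   0.         305.16847219]
 [  0.         610.04816515 238.99257547]
 [  0.           0.           1.        ]] -0.2109098612314713 [[-2.32500926e-02 -9.94671050e-01  1.00443691e-01  3.66539836e-01]
 [-9.99729280e-01  2.30425306e-02 -3.22628661e-03  1.99941262e-02]
 [ 8.94617056e-04 -1.00491511e-01 -9.94937514e-01  1.74795947e+00]
 [ 0.00000000e+00  0.00000000e+00  0.00000000e+00  1.00000000e+00]]
```

View pics/scene0.png

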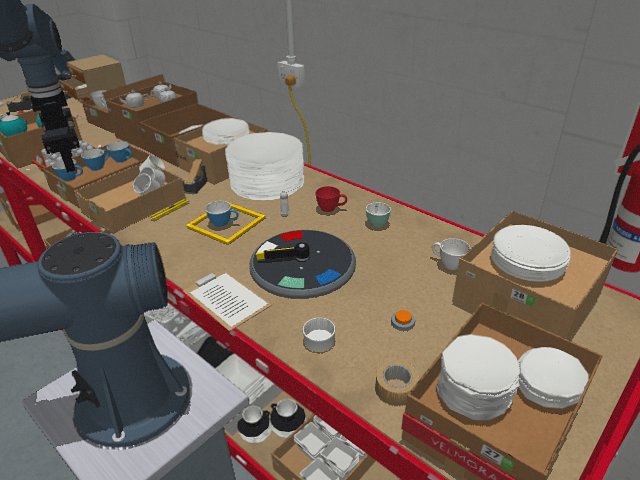

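View pics/top0.png

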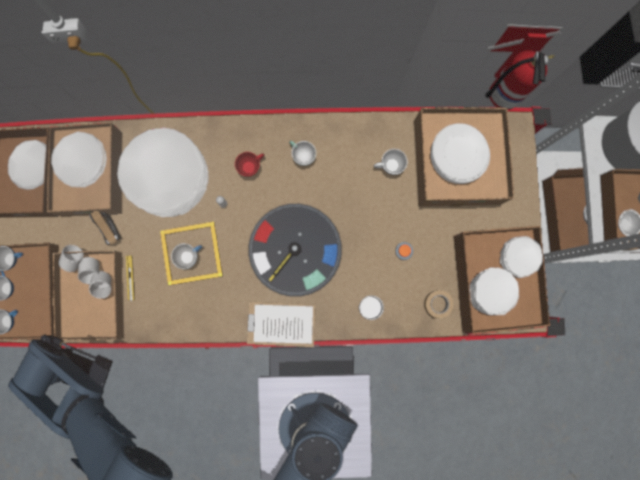

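Blue cup at (218,213) in the scene view stands in the yellow frame. Top view: dial hub at (295,248), blue field at (330,254), button at (405,251). Measuring now.

```bash
cat > h.py <<'E'
from rig import bot
import cv2,numpy as np
def ray(c,uv):
    K=c["intrinsics"];k1=c["k1"]
    d=np.array([k1,0,0,0,0.]) 
    p=cv2.undistortPoints(np.array([[uv]],float),K,d)[0,0]
    R=c["pose"][:3,:3]; return c["pose"][:3,3],R@np.array([p[0],p[1],1])
def onz(c,uv,z):
    o,d=ray(c,uv); return (o+d*(z-o[2])/d[2])
def blobs(c,lo,hi,amin=15):
    h=cv2.cvtColor(c["color"],cv2.COLOR_RGB2HSV)
    m=cv2.inRange(h,np.array(lo),np.array(hi)); n,l,s,ce=cv2.connectedComponentsWithStats(m)
    return [(s[i,4],ce[i]) for i in range(1,n) if s[i,4]>=amin]
E
python3 - <<'E'
from h import *
np.set_printoptions(precision=3,suppress=True)
rng={"orange":((5,180,150),(18,255,255),.022),"blue":((100,120,80),(118,255,255),.021),"mint":((60,40,80),(90,160,255),.021),"red":((172,120,60),(180,255,255),.021),"red2":((0,150,60),(4,255,255),.021),"yellow":((22,120,80),(32,255,255),.052),"white":((0,0,185),(180,35,255),.021)}
for n in("top","scene"):
    c=bot.capture(n)
    for k,(lo,hi,z) in rng.items():
        for a,u in blobs(c,lo,hi):
            p=onz(c,u,z)
            if .2<p[0]<.9 and abs(p[1])<.6: print(n,k,a,u,p)
E
```

```text
top blue 220 [329.868 254.141] [ 0.496 -0.055  0.021]
top mint 276 [313.163 279.286] [ 0.426 -0.006  0.021]
top red 107 [248.299 166.664] [0.755 0.174 0.021]
top red 783 [433.111 339.02 ] [ 0.247 -0.343  0.021]
top red 538 [152.217 345.325] [0.246 0.458 0.021]
top red2 184 [263.332 231.739] [0.564 0.133 0.021]
top yellow 607 [192.789 253.949] [0.503 0.331 0.052]
top yellow 55 [129.  261.4] [0.485 0.515 0.052]
top white 2568 [461.083 151.923] [ 0.788 -0.45   0.021]
top white 5762 [161.541 171.309] [0.749 0.429 0.021]
top white 137 [303.489 155.584] [0.784 0.014 0.021]
top white 129 [391.845 164.752] [ 0.752 -0.242  0.021]
top white 127 [186.48  256.906] [0.497 0.355 0.021]
top white 230 [261.13  261.843] [0.479 0.141 0.021]
top white 1592 [496.781 290.762] [ 0.378 -0.536  0.021]
top white 353 [369.833 307.031] [ 0.343 -0.164  0.021]
top white 2207 [282.362 323.618] [0.303 0.084 0.021]
scene orange 136 [403.118 315.684] [ 0.498 -0.27   0.022]
scene blue 254 [221.539 217.988] [0.495 0.346 0.021]
scene blue 236 [327.017 276.373] [ 0.493 -0.055  0.021]
scene mint 207 [377.372 219.396] [0.
[... 403 characters left out ...]
6 [290.953 235.512] [0.56  0.134 0.021]
scene red2 55 [350.    410.545] [ 0.235 -0.337  0.021]
scene yellow 240 [169.179 209.3  ] [0.4   0.454 0.052]
scene yellow 676 [226.766 225.115] [0.453 0.265 0.052]
scene yellow 36 [280.472 248.75 ] [0.471 0.079 0.052]
scene yellow 56 [259.768 255.339] [0.419 0.098 0.052]
scene white 4708 [258.752 158.233] [0.824 0.553 0.021]
scene white 103 [266.738 246.379] [0.484 0.146 0.021]
scene white 1826 [228.837 298.631] [0.287 0.062 0.021]
scene white 57 [204.702 278.772] [0.295 0.162 0.021]
scene white 213 [319.286 334.577] [ 0.338 -0.17   0.021]
scene white 5870 [512.106 366.983] [ 0.517 -0.512  0.021]
scene white 57 [467.123 389.754] [ 0.412 -0.472  0.021]
```

Run:
```python
from h import *
from scipy.optimize import least_squares
np.set_printoptions(precision=4,suppress=True)
P=np.array([[.564,.133],[.480,.142],[.425,-.0055],[.4945,-.055]]);A=np.array([-1.745,-.873,.873,1.745])
f=lambda v:(np.c_[v[0]+v[3]*np.cos(v[2]+np.pi+A),v[1]+v[3]*np.sin(v[2]+np.pi+A)]-P).ravel()
r=least_squares(f,[.5,.04,0,.102]);print(r.x,np.abs(r.fun).max())
c=bot.capture("top")
for x,y in((295,248),):print(onz(c,(x,y),.058))
for n,uv in(("tip",(272,279)),):
  p=onz(c,uv,.052);q=np.arctan2(p[1]-r.x[1],p[0]-r.x[0])-np.pi-r.x[2];print(p,(q+np.pi)%(2*np.pi)-np.pi)
print(onz(c,(405,251),.022),"shaker",onz(c,(221,202),.074),"ramekin",onz(c,(370,307),.036),"tape",onz(c,(439,305),.037))
im=c["color"][180:330,150:470,::-1];cv2.imwrite("pics/z1.png",cv2.resize(im,(800,375),interpolation=cv2.INTER_CUBIC))
```

```text
[ 0.5133  0.0453 -0.3567  0.1019] 0.000846069738981492
[0.5126 0.0434 0.058 ]
[0.4281 0.1093 0.052 ] -0.2878787934298921
[ 0.4997 -0.2697  0.022 ] shaker [0.6446 0.2468 0.074 ] ramekin [ 0.3436 -0.1628  0.036 ] tape [ 0.3431 -0.3592  0.037 ]
```

View pics/z1.png

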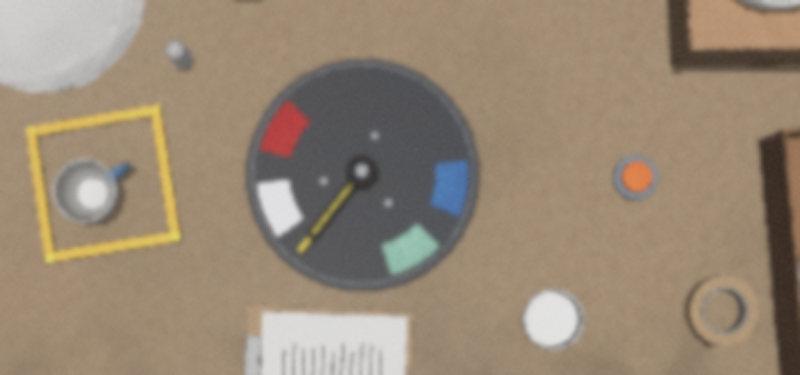

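Dial centre is (0.513, 0.045). The pointer is at about -0.29 rad and needs to reach +1.745 (blue) counter-clockwise, so I'll push from its left side. The gripper stays closed and travels high first.

```bash
cat >> h.py <<'E'
def to(*pts):
    s=bot.read_state();R=s["tcp_rot"];p=s["position"]
    R=np.array([[0,.360,.933],[0,.933,-.360],[-1,0,0]]) if abs(R[2,0])>.99 else R
    print("t",s["time_s"],"p",np.round(p,4),"F",np.round(s["force"],1),"op",round(s["opening"],2))
    for q in pts:
        print("to",np.round(q,4),"tool mm",np.round(R.T@(np.array(q)-p)*1000,1)); p=np.array(q)
E
python3 -m inch '{"dp":[[0,-21,25],[0,-21,25],[0,-21,25],[0,-21,25],[0,-21,25],[0,-21,25],[0,-21,25],[0,-21,25],[0,-21,25],[0,-21,25],[0,-21,25],[0,-21,25],[0,-21,25],[0,-21,25],[0,-21,25],[0,-20,30],[0,0,0],[0,0,0]],"yaw":[0,0,0,0,0,0,0,0,0,0,0,0,0,0,0,0,0,0]}' 0
python3 - <<'E'
from h import *
to([.4825,.124,.10],[.4825,.124,.043]); print(bot.read_state()["tcp_rot"].round(3))
E
```

```text
time_s: 1.75
position: [0.4835, 0.123, 0.2336]
tcp_rot: [[0.001, 0.364, 0.931], [0.0, 0.931, -0.364], [-1.0, 0.0, 0.0]]
force: [-0.1, 0.1, 0.2]
opening: 0.002
t 1.75 p [0.4835 0.123  0.2336] F [-0.1  0.1  0.2] op 0.0
to [0.4825 0.124  0.1   ] tool mm [133.6   0.6  -1.3]
to [0.4825 0.124  0.043 ] tool mm [57.  0.  0.]
[[ 0.001  0.364  0.931]
 [ 0.     0.931 -0.364]
 [-1.     0.     0.   ]]
```

```bash
python3 -m inch '{"dp":[[30,0,0],[30,0,0],[30,0,0],[30,0,0],[25,0,-1],[20,0,0],[15,0,0],[10,0,0],[0,0,0],[0,0,0]],"yaw":[0,0,0,0,0,0,0,0,0,0]}'
python3 - <<'E'
from h import *
c=bot.capture("scene");im=c["color"][160:360,150:450,::-1];cv2.imwrite("pics/s2.png",cv2.resize(im,(800,533),interpolation=cv2.INTER_CUBIC))
C=np.array([.513,.0445]);d=np.deg2rad
pts=[]
for th in list(range(143,259,8))+[255,259.6]:
    u=np.array([np.cos(d(th)),np.sin(d(th))]);n=np.array([-u[1],u[0]]);ph=d(th+90-69)
    s=.006+.015*abs(np.cos(ph))+.0095*abs(np.sin(ph))
    pts.append([*(C+.072*u-s*n),.043])
to(*pts)
E
```

```text
time_s: 2.58
position: [0.4808, 0.1255, 0.0435]
tcp_rot: [[-0.001, 0.36, 0.933], [0.0, 0.933, -0.36], [-1.0, -0.0, -0.001]]
force: [0.7, -0.7, -0.1]
opening: 0.001
t 2.6333 p [0.4814 0.1254 0.0441] F [-0.1 -0.6 -0.2] op 0.01
to [0.4694 0.1062 0.043 ] tool mm [  1.1 -22.3  -4.4]
to [0.4608 0.0988 0.043 ] tool mm [  0.  -10.   -5.3]
to [0.4533 0.0899 0.043 ] tool mm [  0.  -11.   -3.8]
to [0.4478 0.0823 0.043 ] tool mm [ 0.  -9.1 -2.4]
to [0.4433 0.0737 0.043 ] tool mm [ 0.  -9.6 -1.2]
to [0.4399 0.0643 0.043 ] tool mm [  0.  -10.1   0.2]
to [0.4378 0.0541 0.043 ] tool mm [  0.  -10.3   1.7]
to [0.4372 0.0434 0.043 ] tool mm [  0.  -10.2   3.3]
to [0.4384 0.0324 0.043 ] tool mm [ 0.  -9.8  5. ]
to [0.4413 0.0214 0.043 ] tool mm [ 0.  -9.2  6.6]
to [0.4459 0.0108 0.043 ] tool mm [ 0.  -8.2  8.2]
to [0.4524 0.0009 0.043 ] tool mm [ 0.  -6.9  9.6]
to [ 0.4605 -0.008   0.043 ] tool mm [ 0.  -5.4 10.8]
to [ 0.4701 -0.0155  0.043 ] tool mm [ 0.  -3.6 11.7]
to [ 0.4779 -0.0206  0.043 ] tool mm [ 0.  -2.   9.1]
to [ 0.4779 -0.0206  0.043 ] tool mm [0. 0. 0.]
to [ 0.4822 -0.0231  0.043 ] tool mm [ 0.  -0.7  4.9]
```

View pics/s2.png

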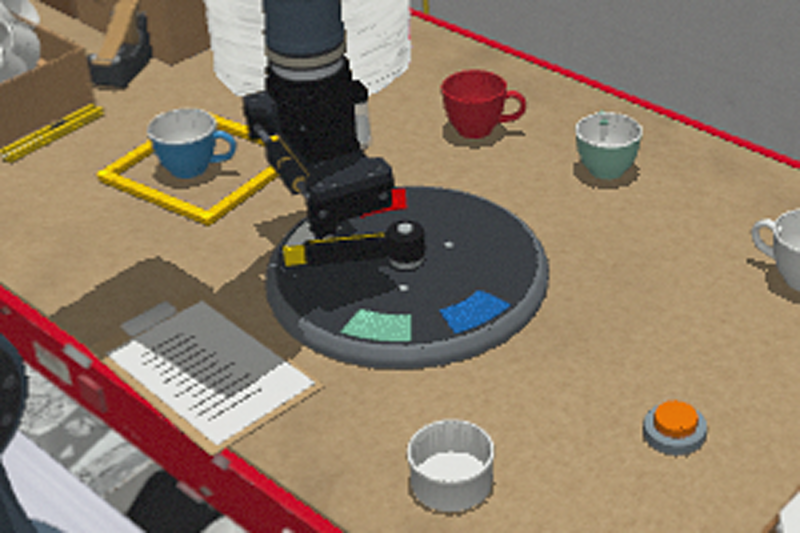

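The fist is behind the arm on its far side and above the dial. Pushing the first half of the arc.

```bash
python3 -m inch '{"dp":[[1,-7,-1],[0,-8,-2],[0,-7,-2],[0,-5,-3],[0,-5,-2],[0,-6,-2],[0,-5,-2],[0,-5,-1],[0,-4,-1],[0,-5,-1],[0,-5,0],[0,-5,0],[0,-5,0],[0,-5,1],[0,-5,1],[0,-5,1],[0,-5,2]],"yaw":[0,0,0,0,0,0,0,0,0,0,0,0,0,0,0,0,0]}'
python3 - <<'E'
from h import *
c=bot.capture("scene");im=c["color"][160:360,150:450,::-1];cv2.imwrite("pics/s3.png",cv2.resize(im,(800,533),interpolation=cv2.INTER_CUBIC))
to([.4384,.0324,.043])
E
```

```text
time_s: 4.05
position: [0.4364, 0.043, 0.0425]
tcp_rot: [[-0.001, 0.361, 0.933], [0.0, 0.933, -0.361], [-1.0, -0.0, -0.001]]
force: [1.6, 1.7, 0.3]
opening: 0.003
t 4.1 p [0.4366 0.0423 0.0425] F [-0.4 -1.2  0.9] op 0.01
to [0.4384 0.0324 0.043 ] tool mm [-0.5 -8.5  5.3]
```

View pics/s3.png

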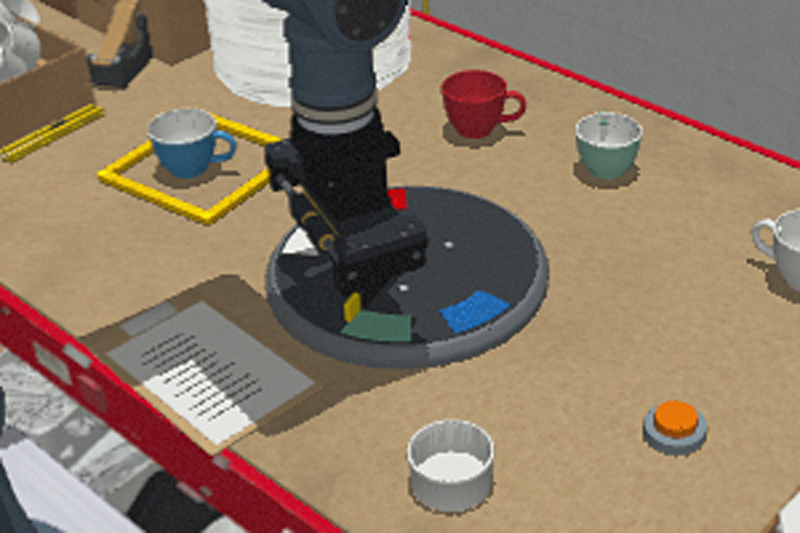

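The arm is being pushed as planned, with its tip at (352,305) near the edge of the mint field. Continuing the arc.

```bash
python3 -m inch '{"dp":[[0,-4,2],[0,-5,3],[0,-5,3],[0,-4,3],[0,-4,4],[0,-4,4],[0,-3,5],[0,-4,5],[0,-3,5],[0,-2,6],[0,-2,6],[0,-2,6],[0,-1,5],[0,-1,4],[0,0,3],[0,-1,2],[0,0,0],[0,0,0]],"yaw":[0,0,0,0,0,0,0,0,0,0,0,0,0,0,0,0,0,0]}'
python3 - <<'E'
from h import *
c=bot.capture("scene");im=c["color"][160:360,150:450,::-1];cv2.imwrite("pics/s4.png",cv2.resize(im,(800,533),interpolation=cv2.INTER_CUBIC))
to([.4822,-.0231,.043])
E
```

```text
time_s: 5.6
position: [0.4829, -0.0227, 0.0426]
tcp_rot: [[0.001, 0.36, 0.933], [-0.001, 0.933, -0.36], [-1.0, -0.0, 0.001]]
force: [-0.4, -1.0, -0.3]
opening: 0.003
t 5.65 p [ 0.4829 -0.0226  0.0426] F [ 0.6 -0.6  0.6] op 0.01
to [ 0.4822 -0.0231  0.043 ] tool mm [-0.4 -0.7 -0.4]
```

View pics/s4.png

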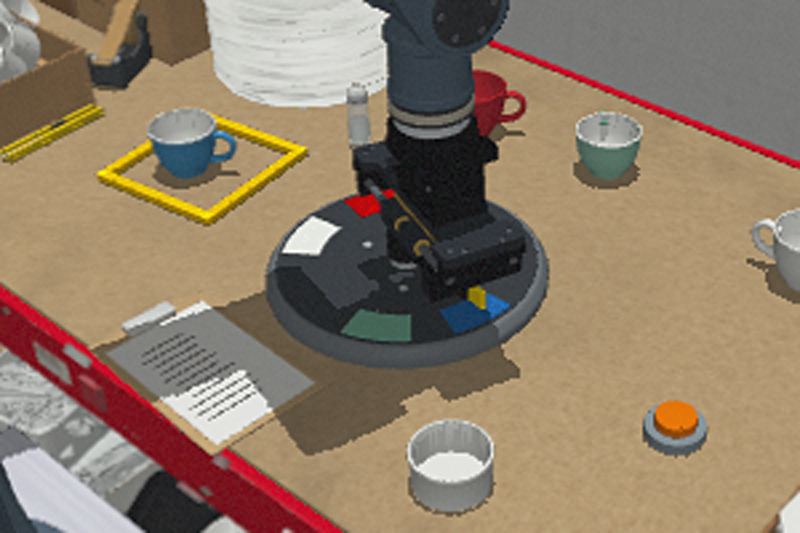

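The tip (478,298) now stands over the blue field. I'll back off, lift, and measure it.

```bash
python3 -m inch '{"dp":[[0,0,-5],[0,0,-8],[0,0,-8],[-10,0,0],[-20,0,0],[-30,0,0],[-30,0,0],[-20,0,-30],[0,10,-40],[0,30,0],[0,40,0],[0,40,0],[0,0,0],[0,0,0]],"yaw":[0,0,0,0,0,0,0,0,0,0,0,0,0,0]}'
python3 - <<'E'
from h import *
for n in("scene","top"):
    c=bot.capture(n)
    im=c["color"][160:360,150:450,::-1] if n=="scene" else c["color"][180:330,200:440,::-1]
    cv2.imwrite(f"pics/{n}5.png",cv2.resize(im,None,fx=2.6,fy=2.6,interpolation=cv2.INTER_CUBIC))
    C=np.array([.513,.0445])
    for a,u in blobs(c,(20,110,60),(34,255,255),5):
        p=onz(c,u,.052)
        if np.hypot(*(p[:2]-C))<.13: print(n,a,u,p,"rad",np.hypot(*(p[:2]-C)),"q",(np.arctan2(*(p[:2]-C)[::-1])-np.pi+.357+np.pi)%(2*np.pi)-np.pi)
to([.5,-.27,.1])
E
```

```text
time_s: 6.82
position: [0.4399, 0.1242, 0.1524]
tcp_rot: [[-0.0, 0.356, 0.935], [-0.0, 0.935, -0.356], [-1.0, -0.0, -0.0]]
force: [-1.2, -0.2, -0.1]
opening: 0.005
scene 42 [315.69047619 256.69047619] [ 0.50318715 -0.00966311  0.052     ] rad 0.05504484238737885 q 1.7485681380066804
scene 52 [328.21153846 270.15384615] [ 0.48349725 -0.06735692  0.052     ] rad 0.11568224995721367 q 1.669914902917447
top 48 [313.70833333 250.60416667] [ 0.50466049 -0.00856144  0.052     ] rad 0.05371279280677275 q 1.771904496248955
t 6.9167 p [0.4391 0.1222 0.1522] F [-0.  -0.3  0.8] op 0.01
to [ 0.5  -0.27  0.1 ] tool mm [  52.2 -344.   198. ]
```

```bash
cd pics; python3 -c "
import cv2,numpy as np
a=cv2.imread('scene5.png');b=cv2.imread('top5.png');b=cv2.resize(b,(a.shape[1],int(b.shape[0]*a.shape[1]/b.shape[1])));v=np.vstack([a,b]);cv2.imwrite('both5.png',cv2.resize(v,None,fx=.59,fy=.59))"
```

```text
(no output)
```

View pics/both5.png

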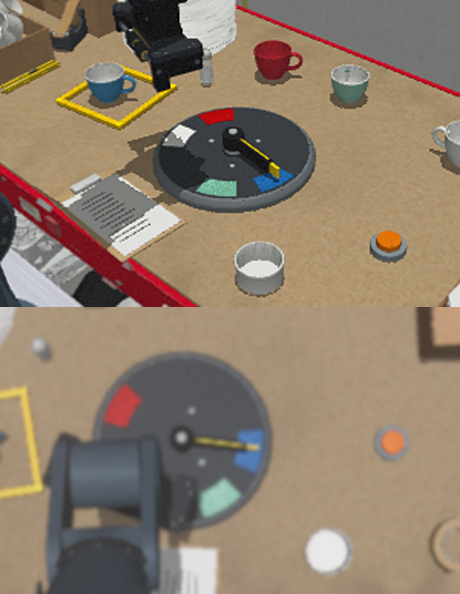

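Measured pointer angle is about 1.75 rad, against a blue centre of 1.745. Now the button, at (0.499, -0.270).

```bash
python3 -m inch '{"dp":[[0,-10,6],[0,-25,14],[0,-33,19],[0,-33,19],[0,-33,19],[0,-33,19],[0,-33,19],[0,-33,19],[0,-33,19],[0,-33,19],[0,-25,14],[0,-15,8],[0,-5,4],[0,0,0],[0,0,0]],"yaw":[0,0,0,0,0,0,0,0,0,0,0,0,0,0,0]}'
python3 - <<'E'
from h import *
to([.499,-.27,.1522],[.499,-.27,.038],[.499,-.27,.026])
E
```

```text
time_s: 8.17
position: [0.5, -0.2685, 0.1521]
tcp_rot: [[-0.002, 0.361, 0.932], [0.002, 0.932, -0.361], [-1.0, 0.001, -0.003]]
force: [0.2, -0.2, 0.1]
opening: 0.004
t 8.1667 p [ 0.5    -0.2685  0.1521] F [ 0.2 -0.2  0.1] op 0.0
to [ 0.499  -0.27    0.1522] tool mm [-0.1 -1.8 -0.4]
to [ 0.499 -0.27   0.038] tool mm [114.2   0.    0. ]
to [ 0.499 -0.27   0.026] tool mm [12.  0.  0.]
```

```bash
python3 -m inch '{"dp":[[10,-1,0],[30,-1,0],[30,0,0],[20,0,0],[13,0,0],[8,0,0],[0,0,0],[0,0,0]],"yaw":[0,0,0,0,0,0,0,0]}'
python3 - <<'E'
from h import *
c=bot.capture("scene");im=c["color"][230:380,300:500,::-1];cv2.imwrite("pics/s6.png",cv2.resize(im,(800,600),interpolation=cv2.INTER_CUBIC))
to([.499,-.27,.026])
E
```

```text
time_s: 8.83
position: [0.5006, -0.2706, 0.0413]
tcp_rot: [[-0.001, 0.359, 0.933], [0.001, 0.933, -0.359], [-1.0, 0.0, -0.001]]
force: [0.5, -0.8, 0.9]
opening: 0.004
t 8.8833 p [ 0.501  -0.2712  0.042 ] F [-0.6 -0.1  0. ] op 0.01
to [ 0.499 -0.27   0.026] tool mm [16.   0.4 -2.3]
```

View pics/s6.png

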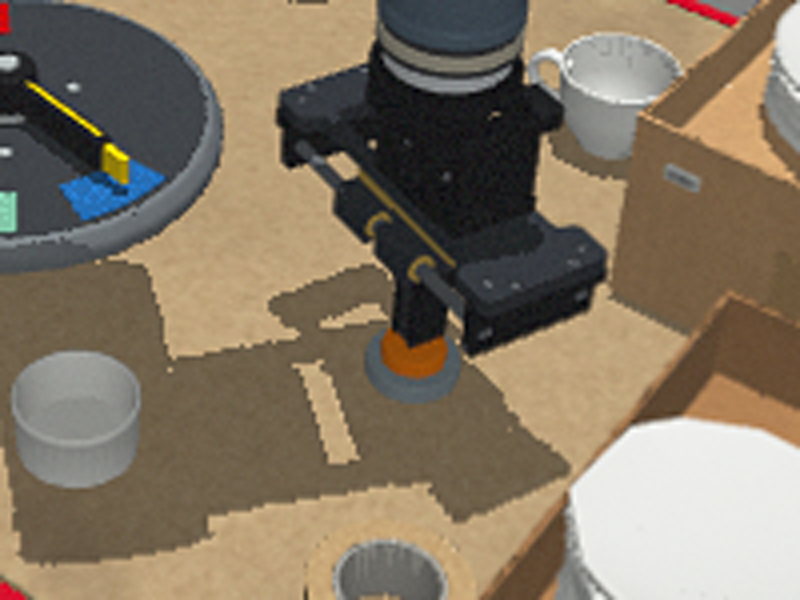

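The fingertip hangs centred just above the button, and the pointer is still in blue at (115,165). Pressing.

```bash
python3 -m inch '{"dp":[[5,0,-1],[3,0,0],[2,0,0],[2,0,0],[2,0,0],[1,0,0],[0,0,0],[0,0,0]],"yaw":[0,0,0,0,0,0,0,0]}'
python3 - <<'E'
from h import *
to([.499,-.27,.026])
E
```

```text
time_s: 9.55
position: [0.5, -0.2716, 0.0274]
tcp_rot: [[0.001, 0.361, 0.933], [-0.0, 0.933, -0.361], [-1.0, -0.0, 0.001]]
force: [-0.3, 1.7, 6.2]
opening: 0.006
t 9.55 p [ 0.5    -0.2716  0.0274] F [-0.3  1.7  6.2] op 0.01
to [ 0.499 -0.27   0.026] tool mm [ 1.4  1.1 -1.5]
```

```bash
python3 -m inch '{"dp":[[1,0,0],[1,0,0],[1,0,0],[0,0,0],[0,0,0]],"yaw":[0,0,0,0,0]}'
python3 - <<'E'
from h import *
c=bot.capture("scene");im=c["color"][230:380,300:500,::-1];cv2.imwrite("pics/s7.png",cv2.resize(im,(800,600),interpolation=cv2.INTER_CUBIC))
to()
E
```

```text
time_s: 9.97
position: [0.5, -0.2716, 0.027]
tcp_rot: [[0.001, 0.36, 0.933], [-0.001, 0.933, -0.36], [-1.0, -0.001, 0.002]]
force: [-4.1, 3.3, 25.3]
opening: 0.003
t 10.0167 p [ 0.5001 -0.2716  0.027 ] F [-3.1  3.4 24.9] op 0.01
```

View pics/s7.png

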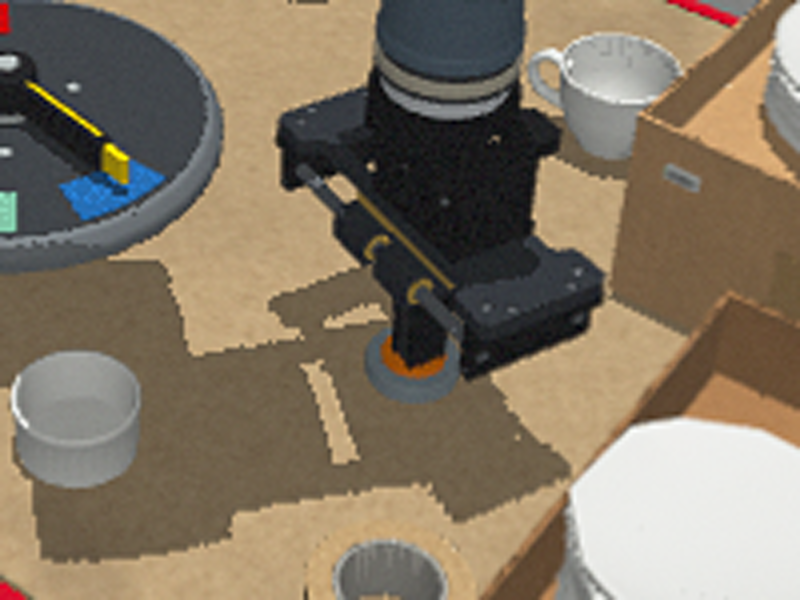

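The button has bottomed out: 25 N with the tip at z = 16 mm, and the orange rim at (413,357) is visibly lower. Releasing.

```bash
python3 -m inch '{"dp":[[-5,0,0],[-5,0,0],[-10,0,0],[-20,0,0],[-30,0,0],[-40,0,0],[-30,0,0],[-20,0,0],[-5,0,0],[0,0,0],[0,0,0],[0,0,0],[0,0,0],[0,0,0]],"yaw":[0,0,0,0,0,0,0,0,0,0,0,0,0,0]}'
python3 - <<'E'
from h import *
c=bot.capture("scene");im=c["color"][160:400,150:470,::-1];cv2.imwrite("pics/s8.png",cv2.resize(im,(800,600),interpolation=cv2.INTER_CUBIC))
to()
print([(u,onz(c,u,.022)) for a,u in blobs(c,(5,180,100),(18,255,255))])
E
```

```text
time_s: 11.18
position: [0.499, -0.2709, 0.1869]
tcp_rot: [[-0.003, 0.361, 0.933], [0.002, 0.933, -0.361], [-1.0, 0.001, -0.003]]
force: [0.1, -0.0, 0.2]
opening: 0.005
t 11.2333 p [ 0.4992 -0.2711  0.1872] F [-0.4 -0.1  0.8] op 0.01
[(array([403.08988764, 316.9494382 ]), array([ 0.49449814, -0.27247984,  0.022     ]))]
```

View pics/s8.png

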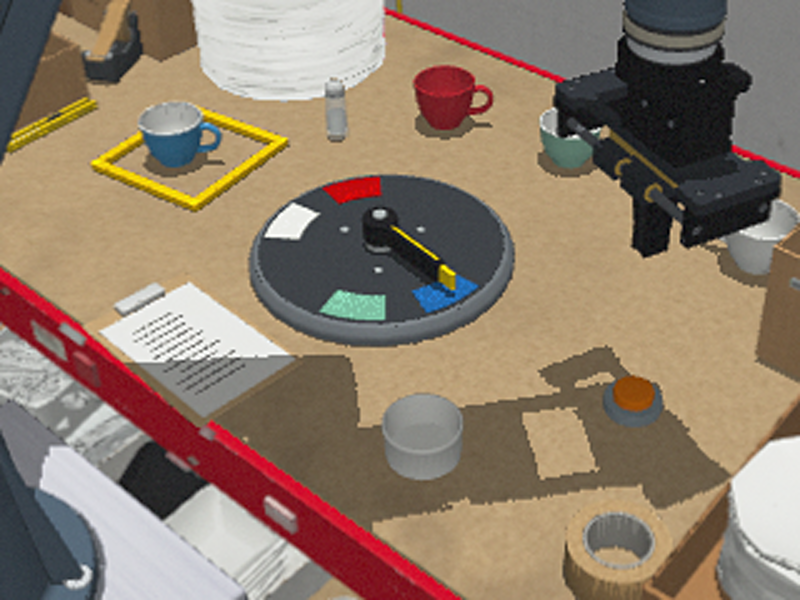

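The button (632,393) is back up, the pointer tip (447,278) is in blue, and everything else stands where it was.

```bash
python3 -c "
from rig import bot
print(bot.hand_in())"
```

```text
the job is handed in; nothing more can be done
None
```

I turned the dial to blue, pressed the confirm button fully and let it come back up, then handed the job in at about 11 s; no verdict was reported.

- **Dial:** The blue cup stands in the yellow frame. With the closed fingertips I pushed the arm counter-clockwise from about -0.29 rad to about 1.75 rad; the blue centre is 1.745. Most measurements gave 1.75–1.77, and the tip blob in the scene view gave 1.67. All are well inside the ±0.27 rad field.
- **Button:** It bottomed out at about 25 N, with the fingertip at 16 mm above the worktop.
- **Last checks:** In the final scene picture the button was up, the tip was in blue, and the cups and loose things looked unmoved. I did not re-measure their positions. The gripper was clear, with the TCP at z = 0.187 m and almost no force. The button's orange centre measured about 4 mm off its first reading, under a changed shadow. I put this down to the shading and did not check it further.

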